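Slide the red-marked paint pot out of the row

ROBOT

A 6-joint arm with a two-finger parallel gripper is mounted at the origin on the work surface; the furniture and walls round the work are solid. World frame = base frame: x ahead of the robot, y to its left, z up, the work surface at z = 0. Lengths are in mm, angles in rad, forces in N, time in s.
With the tool pointing down it reaches from about 350 to 775 mm from the base axis. Payload 7.3 kg.
Tool frame: the origin (TCP) lies midway between the tips of the shut fingers; the grasp point (between the pads) lies 19 mm behind it; x points along the fingers, y is the direction in which the jaws open and shut, and the axes are right-handed (so a half turn about x gives the same grasp; the last joint's range is limited). The gripper opens to 92 mm and grips with 3 to 60 N. Pads are 19 mm wide; open, the fingers measure 130 mm over their backs; the gripper's body (75 mm by 190 mm) begins 47 mm behind the grasp point.
Start: joints at [1.152, 0.342, 1.524, -0, 1.275, -0.146], TCP at [141.435, 505.61, 226.741] pointing down, gripper open.
Joint ranges: [-2.53, 2.53], [-0.77, 2.02], [0.04, 2.7], [-1, 4.14], [0.28, 2.66], [-3.11, 3.11]. Speed limits (rad/s): [2.57, 2.57, 3.14, 3.14, 3.14, 3.14].

INTERFACE

Orientations are given as [roll, pitch, yaw] about the fixed x, y, z axes, in that order (R = Rz(yaw) Ry(pitch) Rx(roll)).
In Python, from plant import get_obs, capture, close_job gives the robot as it stands. The module is installed in compiled form; this text tells all that it offers.
- The arm moves only by the tool send_rows, never from a script. Its argument "moves" is a list of rows, each a list of 4 numbers: the shift along the tool's x, y, z in mm, then the turn about the tool's x in degrees. In form: [[tx, ty, tz, yaw], ...]. A call has 1 to 8 rows; each row shifts and turns the commanded pose from where the row before left it, along the tool's axes as they then stand; what a row does not reach is not made up. A row lasts 1/8 s, in which the tool goes at most 62.5 mm and 10.7 degrees, less where a joint would pass 70% of its speed; a pose out of reach is approached as far as the arm can. A call with a gripper value outside its range is refused whole. "hand" is the opening, from 0 (shut) to 1 (fully open), set as the call begins (left out, the last holds). The fingers move at their own pace and stop on an object; the grip force is fixed at half the most. Time passes only in rows, so rows that do not move let the fingers close. It gives the time, the measured TCP pose, the force and the opening at its end, in the units of the state.
- get_obs(): the state, without advancing time (a new reading comes with each control period).
- capture(name): name is "scene" or "top" or "wrist"; returns a dict with "image" (480x640x3 uint8, red, green, blue), "K" (3x3 intrinsics, pixels), "position" and "attitude" of the camera in the world; the wrist camera has in their place "mount" (4x4, takes a point from camera to tool coordinates, whose origin is the TCP and whose axes are the tool frame's). Camera axes: x right, y down, z forward; pixel columns grow to the right and rows downward; lengths in mm; the calibration is good to about 2 mm. A picture is of the moment at which its call begins: read the wrist's pose just before it. There is no depth.
- close_job(): hands the job in, once; it reports no verdict.
The state is a dict: "time": time; "joint_positions": joint angles; "dq": joint speeds; "tau": joint torques, N m; "tool_pos": TCP position; "tcp_rot": TCP orientation; "contact_force": force on the tool from outside, world axes, zero at the start; "moment": the same for the moment, N m; "grip_width": finger opening in mm.
Only numpy, scipy, OpenCV 4.12 (cv2) and the standard library are available. Lean on these libraries where they do the work, as an engineer would, in place of code of your own. Each camera call takes 0.05 s, during which the arm holds its last target. There are 200 camera calls.

TASK

Three paint pots stand touching in a row. Push the one with the red disc on its lid out of the row, sliding it along the table without lifting or tipping it, until it stands free with a gap of at least two centimetres between it and each of the other two. Leave the yellow and the blue pot standing where they are.

Things in the scene. Friction and masses are not known exactly. Their poses are not given: they have to be found in the camera images.
- red_pot: round white lidded paint pot, 90 mm diameter, 34 mm high, 0.25 kg, with a flat red disc (74 mm) on its lid. Origin at the centre of its underside, z up. To be pushed out; in the middle or at either end of the row. Too wide to grasp; slides when pushed low on its side. The table's far edge is at about x = 0.66: there is more room on the robot's side of the row.
- yellow_pot: round white lidded paint pot, 90 mm diameter, 34 mm high, 0.25 kg, with a flat yellow disc (74 mm) on its lid. Origin at the centre of its underside, z up. To be left in place. The three stand in a straight row, centres 90 mm apart, sides touching; the row runs across in front of the robot, turned by up to 17 degrees.
- blue_pot: round white lidded paint pot, 90 mm diameter, 34 mm high, 0.25 kg, with a flat blue disc (74 mm) on its lid. Origin at the centre of its underside, z up. The other pot to leave in place.

How it is judged (in metres and radians):
At the end, for the whole second after the job is handed in: The red-marked pot stands upright and at rest on the table, its side at least 15 mm clear of both other pots (centres over 105 mm apart), and the yellow and blue pots stand upright within 15 mm of where they started (horizontal distance between red_pot and yellow_pot above 0.105 m and horizontal distance between red_pot and blue_pot above 0.105 m and height (world z) of red_pot between -0.008 and 0.008 m and angle between each of red_pot, yellow_pot, blue_pot's own z axis and vertical below 0.15 rad and linear speed of red_pot below 0.02 m/s and distance of each of yellow_pot, blue_pot from where it was at the start of the episode below 0.015 m); the robot touches nothing.
It fails at once if the red-marked pot is lifted more than 15 mm off the table or falls off it (height (world z) of red_pot above 0.015 m or height (world z) of red_pot below -0.03 m).
It fails at once if the red-marked pot is tipped more than 20 degrees (angle between red_pot's own z axis and vertical above 0.35 rad).
It fails at once if the yellow or the blue pot is shifted more than 15 mm (distance of any of yellow_pot, blue_pot from where it was at the start of the episode above 0.015 m).
It also fails if it takes over 29 s, if anything falls off the work surface, if the arm or the gripper's body presses on something with over 40 N, if the wrist force passes 120 N, or if a joint passes its speed limit or range.

## Working session

There is one attempt and no reset: what is moved stays moved. The work goes in short steps, Python scripts to look and compute and a tool call to move; the robot and the scene stay as the last step left them, time stands still between calls to the robot, and variables do not carry over. Pictures are saved under pics/ and viewed, about 8 in all and at most 12, crops included, and the job is handed in when it is done.

Besides the shell and the picture viewer there is one more tool, called after "Call:" as a command line: name --pt "numbers of a row" for each row, then --argument value for the rest. send_rows: Moves the arm, as the interface text tells. Its arguments: {"type":"object","properties":{"moves":{"type":"array","items":{"type":"array","items":{"type":"number"}}},"hand":{"type":"number"}},"required":["moves"]}

```bash
mkdir -p pics
python3 - <<'E'
from plant import *
import cv2
o=get_obs();print({k:o[k] for k in("time","tool_pos","tcp_rot","grip_width")})
for n in("top","scene"):
    c=capture(n);print(n,c["K"],c["position"],c["attitude"])
    cv2.imwrite(f"pics/{n}0.png",c["image"][:,:,::-1])
E
```

```text
{'time': 0.0, 'tool_pos': array([141.24768611, 505.21211789, 226.03907502]), 'tcp_rot': array([-1.7083375 ,  1.5692504 , -1.98112248]), 'grip_width': 91.68891269660564}
top [[515.10266639   0.         324.03559399]
 [  0.         515.10266639 249.51394033]
 [  0.           0.           1.        ]] [456.32761635 175.78541828 901.40544069] [-3.08217065e+00 -2.54096603e-03 -1.55433397e+00]
scene [[486.389528     0.         323.25548123]
 [  0.         486.389528   240.97405478]
 [  0.           0.           1.        ]] [ 156.01714314 -232.96861654  657.54633709] [-2.41612032  0.00347868 -0.70769033]
```

View pics/top0.png

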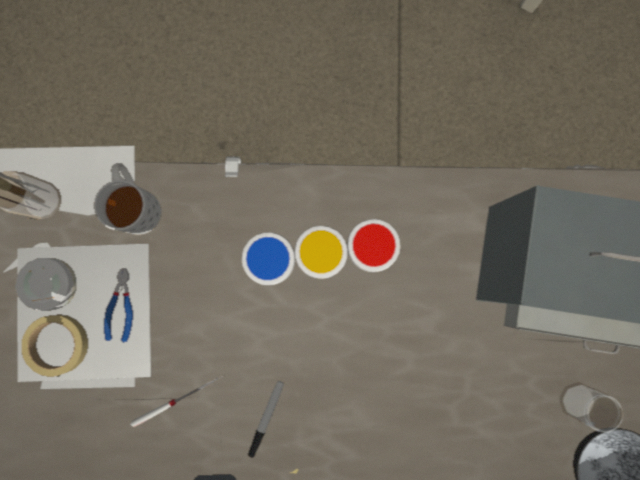

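```bash
cat > h.py <<'E'
from plant import *
import cv2,numpy as np
from scipy.spatial.transform import Rotation as R
def ray(c,uv,z):
    d=R.from_euler("xyz",c["attitude"]).as_matrix()@np.linalg.solve(c["K"],[*uv,1.])
    p=np.array(c["position"]);return (p+d*(z-p[2])/d[2])[:2]
H={"blue":(105,125),"yellow":(20,32),"red":(172,8)}
def pots(n):
    c=capture(n);h=cv2.cvtColor(c["image"],cv2.COLOR_RGB2HSV);out={}
    for k,(a,b) in H.items():
        m=((h[...,0]>=a)&(h[...,0]<=b)) if a<b else ((h[...,0]>=a)|(h[...,0]<=b))
        m=(m&(h[...,1]>150)&(h[...,2]>80)).astype(np.uint8)
        m=cv2.morphologyEx(m,cv2.MORPH_OPEN,np.ones((5,5)))
        N,L,s,C=cv2.connectedComponentsWithStats(m)
        i=1+s[1:,4].argmax();cs,_=cv2.findContours((L==i).astype(np.uint8),0,1)
        e=ray(c,cv2.fitEllipse(cs[0])[0],34)
        w=np.array([ray(c,p,34) for p in cs[0][:,0]])
        out[k]=e;print(n,k,e.round(1),"diam",(2*np.linalg.norm(w-e,axis=1)).mean().round(1))
    print({a+b:np.linalg.norm(out[a]-out[b]).round(1) for a,b in(("red","yellow"),("red","blue"),("yellow","blue"))})
    return out,c
def tool():
    o=get_obs();M=R.from_euler("xyz",o["tcp_rot"]).as_matrix();return np.array(o["tool_pos"]),M,o
E
python3 - <<'E'
from h import *
for n in("top","scene"):
    o,c=pots(n)
    if n=="top":print("box base",ray(c,(478,300),0),ray(c,(489,207),0))
p,M,_=tool();print(M.round(3))
r,y=o["red"],o["yellow"];a=(r-y)/np.linalg.norm(r-y);print("row dir",a)
E
```

```text
top blue [492.  269.5] diam 67.8
top yellow [504.6 180.2] diam 69.4
top red [517.6  90.7] diam 68.9
{'redyellow': np.float64(90.4), 'redblue': np.float64(180.6), 'yellowblue': np.float64(90.2)}
box base [426.24398516 -95.58405953] [ 589.89732676 -115.20318049]
scene blue [492.5 268.2] diam 68.6
scene yellow [505.2 179. ] diam 69.7
scene red [517.8  89.4] diam 70.0
{'redyellow': np.float64(90.6), 'redblue': np.float64(180.6), 'yellowblue': np.float64(90.0)}
[[-0.     0.269  0.963]
 [-0.001  0.963 -0.269]
 [-1.    -0.001 -0.   ]]
row dir [ 0.13899016 -0.99029376]
```

View pics/scene0.png

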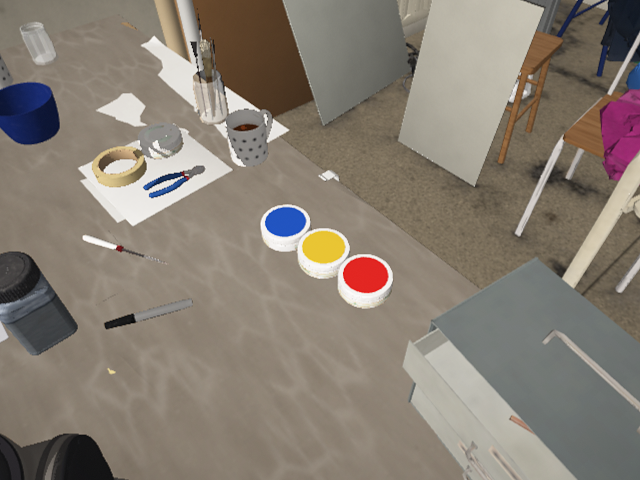

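Call:
send_rows --pt "0 0 0 -8.7" --pt "0 0 0 -8.7" --pt "0 0 0 -8.7" --pt "0 0 0 -8.7" --pt "0 0 0 -8.8" --pt "0 -25 10 0" --pt "0 -40 16 0" --pt "0 -40 16 0" --hand 0.2

```text
time: 1.2
tool_pos: [228.4, 431.8, 226.5]
tcp_rot: [-2.499, 1.571, -2.01]
contact_force: [-0.1, 0.8, -0.1]
grip_width: 19.6
```

Call:
send_rows --pt "0 -40 16 0" --pt "0 -40 16 0" --pt "0 -40 16 0" --pt "0 -40 16 0" --pt "0 -40 16 0" --pt "0 -40 16 0" --pt "0 -40 16 0" --pt "0 -40 16 0"

```text
time: 2.2
tool_pos: [491.8, 208.9, 226.6]
tcp_rot: [2.27, 1.571, 2.758]
contact_force: [0.4, 0.4, -0.5]
grip_width: 18.2
```

```bash
cat >> h.py <<'E'
def go(x,y,z):
    p,M,o=tool();print(o["time"],p.round(1),"z",M[:,2].round(3),"grip",o["grip_width"],"F",np.round(o["contact_force"],1),"need",(M.T@(np.array([x,y,z])-p)).round(1))
E
python3 -c "from h import *;go(588,127.5,226)"
```

```text
2.2 [491.8 208.9 226.6] z [ 0.883  0.469 -0.   ] grip 18.206002401323513 F [ 0.4  0.4 -0.5] need [   0.6 -117.    46.8]
```

Call:
send_rows --pt "0 -40 16 0" --pt "0 -40 16 0" --pt "0 -34 14 0" --pt "0 0 0 0" --pt "0 0 0 0"

```text
time: 2.82
tool_pos: [584.3, 131.2, 226.3]
tcp_rot: [2.391, 1.569, 2.879]
contact_force: [-0.2, 0.8, -1.5]
grip_width: 18.2
```

```bash
python3 -c "from h import *;go(588,127.5,12)"
```

```text
2.825 [584.3 131.2 226.3] z [ 0.883  0.469 -0.001] grip 18.20373801967164 F [-0.2  0.8 -1.5] need [214.3  -5.2   1.7]
```

Call:
send_rows --pt "35 -5 2 0" --pt "40 0 0 0" --pt "40 0 0 0" --pt "40 0 0 0" --pt "30 0 0 0" --pt "19 0 0 0" --pt "10 0 0 0" --pt "0 0 0 0"

```text
time: 3.82
tool_pos: [588.5, 128.0, 12.7]
tcp_rot: [2.561, 1.57, 3.05]
contact_force: [0.2, 0.4, 0.7]
grip_width: 18.6
```

Run:
```python
from h import *
go(588,127.5,12)
c=capture("scene");cv2.imwrite("pics/s1.png",c["image"][:,:,::-1]);c=capture("top");cv2.imwrite("pics/t1.png",c["image"][130:370,160:480,::-1].repeat(2,0).repeat(2,1))
```

```text
3.825 [588.5 128.   12.7] z [ 0.883  0.47  -0.001] grip 18.610216628418815 F [0.2 0.4 0.7] need [ 0.7 -0.2 -0.7]
```

View pics/s1.png

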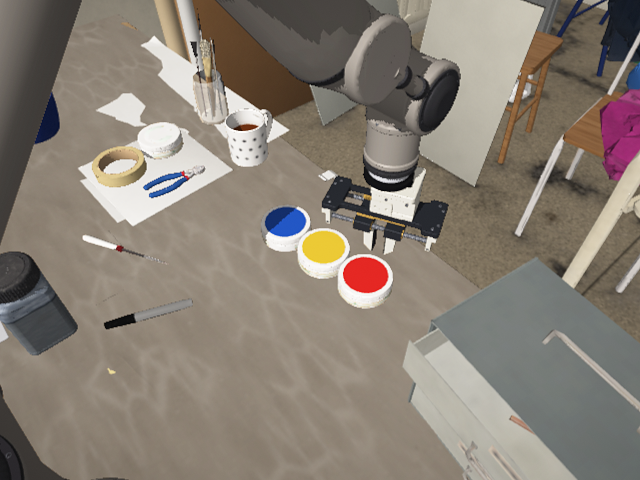

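View pics/t1.png

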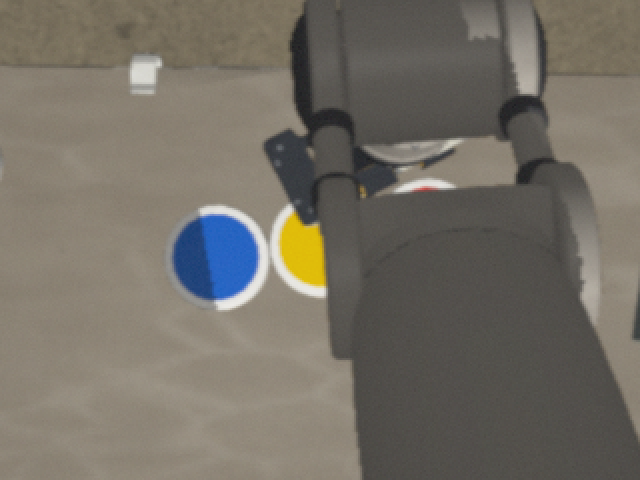

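Scene view: all three pots still stand in place (blue 286,222; yellow 323,247; red 365,275), and the fingers are at about (378,240), behind red and clear of everything. The arm hides red in the top view, so I'll use the scene camera. I push now.

Call:
send_rows --pt "0 0 -9 0" --pt "0 0 -8 0" --pt "0 0 -6 0" --pt "0 0 -5 0" --pt "0 0 -5 0" --pt "0 0 -5 0" --pt "0 0 -5 0" --pt "0 0 0 0"

```text
time: 4.92
tool_pos: [550.7, 107.0, 12.8]
tcp_rot: [2.948, 1.57, -2.848]
contact_force: [0.1, 0.3, 0.1]
grip_width: 18.4
```

Run:
```python
from h import *
go(588,127.5,12);pots("scene")
```

```text
4.925 [550.7 107.   12.8] z [ 0.883  0.469 -0.   ] grip 18.359445823675113 F [0.1 0.3 0.1] need [ 0.8  0.6 42.5]
scene blue [492.4 268.3] diam 68.8
scene yellow [501.7 175.7] diam 62.2
scene red [502.3  80.1] diam 70.2
{'redyellow': np.float64(95.7), 'redblue': np.float64(188.4), 'yellowblue': np.float64(93.0)}
```

Run:
```python
from h import *
c=capture("scene");cv2.imwrite("pics/s2.png",cv2.resize(c["image"][180:320,230:430,::-1],None,fx=4,fy=4))
```

```text
(no output)
```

View pics/s2.png

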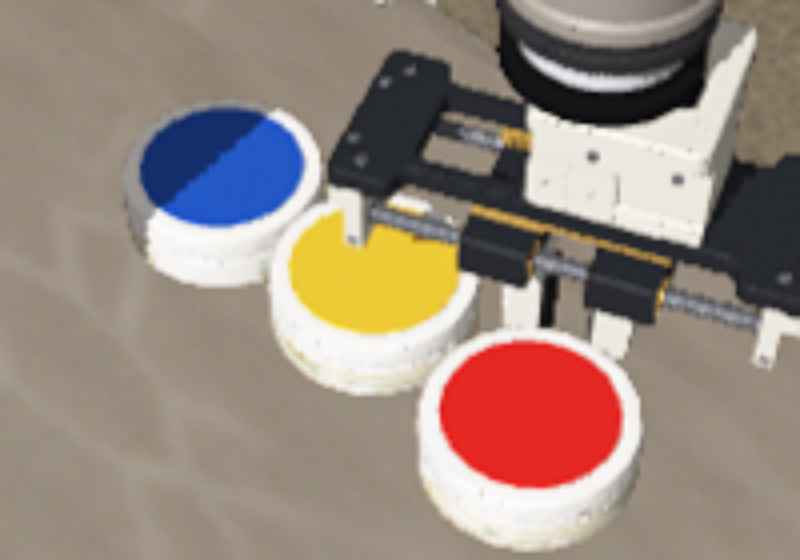

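The yellow shift is only the gripper hiding part of the yellow disc (crop 355,215 to 460,240). Yellow and blue haven't moved, and red, centred at crop (530,415), is sliding away cleanly. I continue the push.

Call:
send_rows --pt "0 0 -6 0" --pt "0 0 -6 0" --pt "0 0 -6 0" --pt "0 0 -6 0" --pt "0 0 -6 0" --pt "0 0 -6 0" --pt "0 0 -4 0" --pt "0 0 -2 0"

```text
time: 6.02
tool_pos: [513.9, 87.4, 12.8]
tcp_rot: [0.427, 1.571, 0.915]
contact_force: [0.7, 0.4, -0.8]
grip_width: 18.5
```

Call:
send_rows --pt "0 0 0 0" --pt "0 0 3 0" --pt "0 0 6 0" --pt "0 0 8 0" --pt "0 0 8 0" --pt "0 0 0 0"

```text
time: 6.78
tool_pos: [536.8, 99.6, 12.7]
tcp_rot: [-0.321, 1.57, 0.167]
contact_force: [0.0, 0.5, -0.7]
grip_width: 18.6
```

Run:
```python
from h import *
go(588,127.5,12);pots("scene")
```

```text
6.775 [536.8  99.6  12.7] z [0.883 0.469 0.001] grip 18.550494541916674 F [ 0.   0.5 -0.7] need [ 0.7  0.6 58.3]
scene blue [492.4 268.3] diam 68.8
scene yellow [494.9 173. ] diam 51.0
scene red [465.4  60.6] diam 70.1
{'redyellow': np.float64(116.3), 'redblue': np.float64(209.5), 'yellowblue': np.float64(95.3)}
```

Call:
send_rows --pt "-15 0 0 0" --pt "-30 0 0 0" --pt "-40 0 0 0" --pt "-40 0 0 0" --pt "-40 0 0 0" --pt "-20 0 30 0" --pt "0 0 30 0" --pt "0 0 0 0"

```text
time: 7.82
tool_pos: [589.9, 127.9, 198.6]
tcp_rot: [-0.297, 1.569, 0.192]
contact_force: [-0.8, 0.0, -0.8]
grip_width: 18.1
```

Call:
send_rows --pt "0 40 0 0" --pt "0 40 0 0" --pt "0 40 0 0" --pt "0 40 0 0" --pt "0 40 0 0" --pt "0 40 0 0" --pt "0 30 0 0" --pt "0 0 0 0"

```text
time: 8.82
tool_pos: [460.6, 366.6, 198.1]
tcp_rot: [2.911, 1.57, -2.882]
contact_force: [0.3, -0.3, 0.8]
grip_width: 18.5
```

Run:
```python
from h import *
go(588,127.5,12);_,c=pots("scene");cv2.imwrite("pics/s3.png",c["image"][:,:,::-1]);pots("top")
```

```text
8.825 [460.6 366.6 198.1] z [ 0.882  0.472 -0.001] grip 18.486224560427054 F [ 0.3 -0.3  0.8] need [ 186.  -271.    -0.3]
scene blue [492.4 268.1] diam 68.6
scene yellow [505.2 179.1] diam 69.8
scene red [465.4  60.6] diam 70.2
{'redyellow': np.float64(125.0), 'redblue': np.float64(209.3), 'yellowblue': np.float64(90.0)}
top blue [491.9 269.7] diam 68.0
top yellow [504.7 180.2] diam 69.4
top red [465.2  61.8] diam 68.9
{'redyellow': np.float64(124.8), 'redblue': np.float64(209.6), 'yellowblue': np.float64(90.4)}
```

View pics/s3.png

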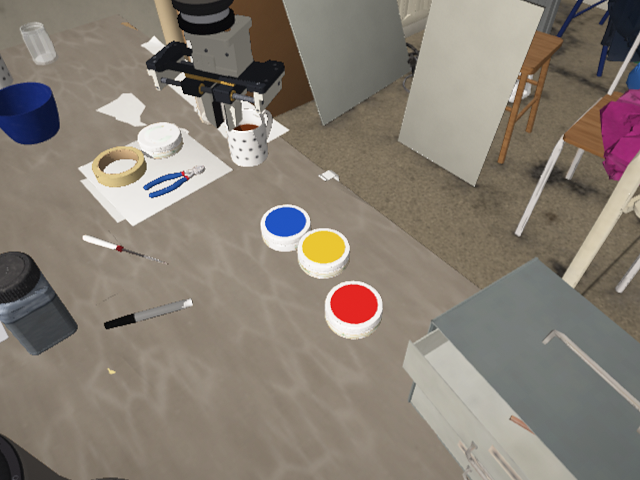

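Red at (353,305) stands upright and free. Yellow (323,247) and blue (286,222) are where they started, and the arm hangs in free air. I hand the job in.

```bash
python3 -c "from plant import *;close_job()"
```

```text
the job is handed in; nothing more can be done
```

The red pot now stands free of the row, with a gap of about 35 mm to yellow and about 119 mm to blue. I came down behind it with the fingers nearly shut. Then I pushed it low on its side, toward the robot and away from yellow, and lifted the arm clear before handing in at about 9 s.

- **Final distances:** the scene and top cameras agree, with red's centre about 125 mm from yellow's and 209 mm from blue's. The limit is 105 mm.
- **Yellow and blue:** both cameras put them within about 0.3 mm of where they started.
- **Red at rest:** it looks upright in the last picture. Its measured position was the same before and after the arm left, to within 0.1 mm.
- **Forces:** contact force stayed under about 2 N in every reading, and the arm was clear of everything at the end.
- **Disagreements:** during the push, yellow seemed to shift by up to about 12 mm. This was only the gripper hiding part of its disc, and it went away once the view was clear. The discs also measured 68–70 mm instead of 74 mm, probably because the colour mask trims their edges. The 90 mm spacing between neighbouring pots came out right.

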